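# Nest the porcelain and press the shelf label home

## Robot

A 6-joint arm with a two-finger parallel gripper is mounted at the origin on a cart in front of the work surface, level with it; the furniture and walls round the work are solid. World frame = base frame: x ahead of the robot, y to its left, z up, the work surface at z = 0. Lengths are in m, angles in rad, forces in N, time in s.
With the tool pointing down it reaches from about 0.325 to 0.9 m from the base axis. Payload 6.1 kg.
Tool frame: the origin (TCP) lies midway between the tips of the shut fingers; the grasp point (between the pads) lies 19 mm behind it (manip.hold_point_z is the distance from the TCP to the grasp point, in m); x points along the fingers, y is the direction in which the jaws open and shut, and the axes are right-handed (so a half turn about x gives the same grasp; the last joint's range is limited). The gripper opens to 85 mm and grips with 20 to 120 N. Pads are 22 mm wide; open, the fingers measure 114 mm over their backs; the gripper's body (76 mm by 85 mm) begins 54 mm behind the grasp point. The pads swing forward as they close: fully open they stand 13 mm farther back than shut.
Start: joints at [-0.126, 0.22, 1.526, -0, 1.395, -0.126], TCP at [0.625, -0, 0.231] pointing down, gripper open.
Joint ranges: [-2.98, 2.98], [-0.91, 2.08], [0.09, 2.57], [-1.24, 4.39], [0.2, 2.65], [-2.68, 2.68]. Speed limits (rad/s): [2.57, 2.57, 3.01, 3.14, 3.14, 3.14].

## Interface

Orientations are given as a 3x3 rotation matrix whose columns are the frame's x, y, z axes.
In Python, from station import read_state, imaging, order, manip gives the robot as it stands.
- The arm moves only by the shell command python3 -m inch 'ROWS' [OPENING] [FORCE]. ROWS is JSON, a list of rows, each an object with "offset": the shift along the tool's x, y, z in mm, a list of three; "twist": the turn about the tool's x in degrees. In form: [{"offset": [dx, dy, dz], "twist": twist}, ...]. A call has 1 to 8 rows; each row is the pose to reach, as a shift and turn from the pose commanded when the call began, along the tool's axes at that moment; what a row does not reach only later rows make up. A row lasts 1/8 s, in which the tool goes at most 62.5 mm and 10.7 degrees, less where a joint would pass 70% of its speed; a pose out of reach is approached as far as the arm can. A call with a gripper value outside its range is refused whole. OPENING is the opening, from 0 (shut) to 1 (fully open), set as the call begins (- or left out, the last holds). The fingers move at their own pace and stop on an object; FORCE is the grip in N (left out, the last holds). Time passes only in rows, so rows that repeat a pose let the fingers close. It gives the time, the measured TCP pose, the force and the opening at its end, in the units of the state.
- read_state(): the state, without advancing time (a new reading comes with each control period).
- imaging.grab_frame(name): name is "scene" or "side" or "wrist"; returns the picture (420x560x3 uint8, red, green, blue); there is no depth.
- imaging.camera_info(name): a dict with "fx", "fy", "cx", "cy" (pixels), "position" and "attitude" of the camera in the world. Camera axes: x right, y down, z forward; pixel columns grow to the right and rows downward; lengths in m; the calibration is good to about 2 mm. The wrist camera is an equidistant fisheye: a pixel r from the principal point sees the ray r / f radians off the axis. A picture is of the moment at which its call begins: read the wrist's pose just before it. camera_info takes no time and is no camera call; for the wrist camera it gives the pose at the moment of the call.
- order.sign_off(): hands the job in, once; it reports no verdict.
The state is a dict: "clock": time; "joint_positions": joint angles; "qvel": joint speeds; "joint_efforts": joint torques, N m; "position": TCP position; "eef_rot": TCP orientation; "contact_force": force on the tool from outside, world axes, zero at the start; "ft_torque": the same for the moment, N m; "width": finger opening in m.
Only numpy, scipy, OpenCV 4.12 (cv2) and the standard library are available. Lean on these libraries where they do the work, as an engineer would, in place of code of your own. Each camera call takes 0.05 s, during which the arm holds its last target. There are 200 camera calls.

## Task

Put the porcelain set away in size order: stand the white dish in the steel bowl on the little shelf, then the crucible in the dish, all upright. Then take the green label holder from its wooden block and push it, paper card facing outward, down behind the aluminium lip on the shelf's front edge until its sprung seat is fully home, firmly but without forcing it, and finish while still holding it pressed down there. Leave the mallet and stopwatch where they are.

Things in the scene. Friction and masses are not known exactly. Their poses are not given: they have to be found in the camera images.
- shelf_unit: low white shelf fixed to the worktop, 180 (x, depth) x 240 (y) mm, flat top 60 mm above the worktop; origin under its centre on the worktop; -x faces out to the robot side. An aluminium label channel 200 mm long runs along its front (-x) edge
- slot_mouth (a point): centre of the open top of the label slot, in the shelf's axes (x into the shelf, y along the slot, z up), 96 mm in front of the shelf's centre and 60 mm above the worktop. The slot, between the shelf edge and the lip, is 8 mm wide in x, 92 mm long in y between yellow end stops; the lip's mouth flares out 5 mm. The sprung seat in the slot lies 20 mm below this point, 26 mm when fully pressed
- label_seat (a joint): sprung black strip at the bottom of the slot: 0 m = up, 0.006 = fully pressed (home, hard stop). Starts to move at about 2.5 N, takes about 10 N at the stop; springs back when let go; at 0.004 or more the label counts as home
- label_holder: green plastic label holder, 5 (x) x 80 (y) x 62 (z) mm plate, 40 g, standing upright in the block's slot; origin at the middle of its rounded lower edge, z up, -x is the face with the paper card. Top 20 mm (z 42 to 62) has a ridge 10 mm thick and 50 mm long to grip across x
- label_grip (a point): middle of the label holder's grip ridge, 52 mm above its lower edge
- label_left_end (a point): end of the label holder at its own y = +40 mm (the end with the orange patch on the card), z = 30 mm; with the card facing outward it lies on the shelf's +y side
- rest_block: wooden block fixed to the worktop, 70 x 110 x 30 mm, with an 8 mm slot 20 mm deep along its y in which the label holder stands; origin under its centre
- bowl: steel bowl on the shelf, 125 mm across its rim, 55 mm high, loose, inner floor 2 mm above its underside and flat to about 33 mm radius, widening to 62 mm at the rim; origin at the centre of its underside, z up
- dish: white porcelain dish on the worktop, 60 mm across and 34 mm high, 60 g, straight outer wall in its top 12 mm, then tapering to a foot 34 mm across; inside 54 mm wide, inner floor 12 mm above its underside; origin at the centre of its underside, z up
- crucible: white porcelain crucible on the worktop, 44 mm across the rim, 37 mm high, 35 g, slightly tapering top 13 mm, foot 25 mm across; origin at the centre of its underside, z up
- mallet: small wooden mallet lying on the worktop, 125 mm long, leave alone; origin at the middle of its underside
- stopwatch: black stopwatch lying on the worktop, 71 x 60 x 19 mm, leave alone; origin at the middle of its underside

How it is judged:
By the outcome, as a careful person would: the job done as asked, in the order asked, and still so for the second after the job is handed in, while the arm keeps its last pose, push and grip.
It also fails if it takes over 72 s, if anything falls off the work surface, if the arm or the gripper's body presses on something with over 40 N, if the wrist force passes 120 N, or if a joint passes its speed limit or range.

## Working session

There is one attempt and no reset: what is moved stays moved. The work goes in short steps, Python scripts to look and compute and a shell command to move; the robot and the scene stay as the last step left them, time stands still between calls to the robot, and variables do not carry over. Pictures are saved under pics/ and viewed, about 8 in all and at most 12, crops included, and the job is handed in when it is done.

```bash
ls; mkdir -p pics
python3 - <<'E'
from station import read_state, imaging, order, manip
import cv2,numpy as np
s=read_state();print(s)
print(manip.hold_point_z,[a for a in dir(manip) if a[0]!='_'])
for n in("scene","side","wrist"):
    print(n,imaging.camera_info(n))
    f=imaging.grab_frame(n);cv2.imwrite(f"pics/{n}0.png",f[:,:,::-1])
E
```

```text
pics
{'clock': 0.0, 'joint_positions': array([-1.26130699e-01,  2.21232458e-01,  1.52760552e+00, -1.89480669e-05,
        1.39468676e+00, -1.26090594e-01]), 'qvel': array([-0.00055457,  0.00122646, -0.00149463, -0.00149838, -0.00117707,
       -0.00043016]), 'joint_efforts': array([-5.06932320e-04, -4.96913910e+01, -3.89390445e+01, -4.46828235e-04,
        1.12446505e-02,  2.49123751e-06]), 'position': array([6.24401257e-01, 4.66295252e-05, 2.30198273e-01]), 'eef_rot': array([[-1.91907549e-03,  9.99998158e-01, -3.69829366e-05],
       [ 2.24541793e-04, -3.65520903e-05, -9.99999974e-01],
       [-9.99998133e-01, -1.91908375e-03, -2.24471233e-04]]), 'contact_force': array([0.09072489, 0.40535942, 0.10896641]), 'ft_torque': array([-0.02001461,  0.01885349, -0.00948681]), 'width': 0.08548043245551037}
0.0187 ['MotionError', 'hold_point_z']
scene {'fx': 501.8096598611075, 'fy': 501.8096598611075, 'cx': 280.01198904161186, 'cy': 207.37026568164097, 'position': array([-0.59362766, -0.81343516,  0.93726551]), 'attitude': array([[ 0.5855834 , -0.43584375,  0.68347078],
       [-0.81061111, -0.31348987,  0.49460462],
       [-0.00130916, -0.84366127, -0.53687424]])}
side {'fx': 477.355371005109, 'fy': 477.355371005109, 'cx': 280.8114341092367, 'cy': 211.95543865748928, 'position': array([0.23680341, 1.16816222, 0.49783848]), 'attitude': array([[-0.96926307, -0.07960373,  0.2327925 ],
       [-0.24601388,  0.32322857, -0.9137836 ],
       [-0.0025046 , -0.94296688, -0.33287714]])}
wrist {'fx': 325.19226210127806, 'fy': 325.19226210127806, 'cx': 274.73593853984204, 'cy': 210.377725454079, 'position': array([0.62412116, 0.07645403, 0.37303985]), 'attitude': array([[ 9.99997558e-01,  1.27455175e-03, -1.80554189e-03],
       [ 6.76419610e-04, -9.54257180e-01, -2.98986250e-01],
       [-2.10402476e-03,  2.98984299e-01, -9.54255711e-01]])}
```

View pics/scene0.png

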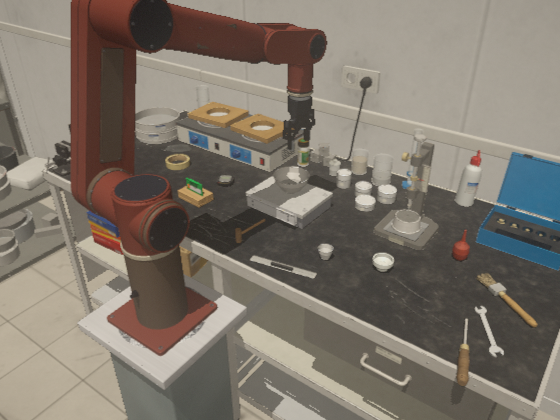

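View pics/side0.png

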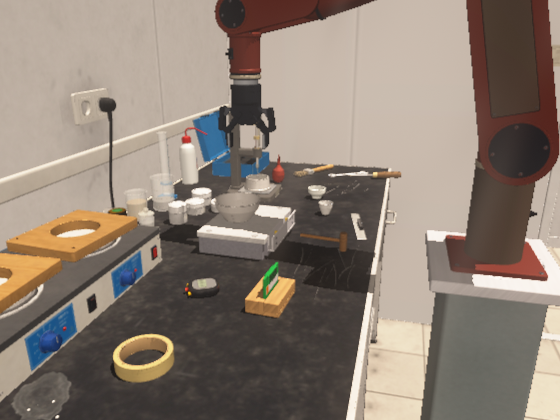

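View pics/wrist0.png

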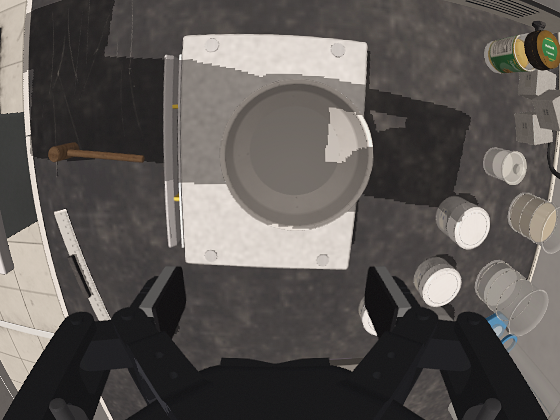

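Scene: dish at about (383,262), crucible (325,251), green label (194,187). Side: label and block at (270,290), dish (317,192), crucible (326,207). Wrist: shelf top with corners near (183,35), (368,43), (350,268), bowl centred near (298,155), yellow stops at (175,106) and (177,199).

```bash
cat > h.py <<'E'
from station import read_state, imaging, order, manip
import cv2,numpy as np
np.set_printoptions(precision=4,suppress=True)
def ray(n,px,ci=None):
    c=ci or imaging.camera_info(n); u,v=px
    a=np.array([(u-c['cx'])/c['fx'],(v-c['cy'])/c['fy']])
    if n=='wrist':
        r=np.hypot(*a); d=np.r_[a*np.sinc(r/np.pi),np.cos(r)]
    else: d=np.r_[a,1]
    return c['position'],c['attitude']@(d/np.linalg.norm(d))
def plane(n,px,z,ci=None):
    p,d=ray(n,px,ci); return p+d*(z-p[2])/d[2]
def proj(n,P,ci=None):
    c=ci or imaging.camera_info(n); q=c['attitude'].T@(np.asarray(P)-c['position'])
    if n=='wrist':
        r=np.hypot(q[0],q[1]); t=np.arctan2(r,q[2]); a=q[:2]/r*t
    else: a=q[:2]/q[2]
    return a*[c['fx'],c['fy']]+[c['cx'],c['cy']]
def tri(a,b):
    (p,d),(q,e)=a,b
    s=np.linalg.lstsq(np.c_[d,-e],q-p,rcond=None)[0]
    return (p+d*s[0]+q+e*s[1])/2, np.linalg.norm(p+d*s[0]-q-e*s[1])
def delta(target):  # world shift -> tool axes mm
    s=read_state(); return s['eef_rot'].T@(np.array(target)-s['position'])*1e3
def snap(n,name):
    ci=imaging.camera_info(n); f=imaging.grab_frame(n); cv2.imwrite(f'pics/{name}.png',f[:,:,::-1]); return f,ci
E
python3 - <<'E'
from h import *
for p in [(183,35),(368,43),(350,268),(178,262)]: print('shelf',plane('wrist',p,.06))
for p in [(175,106),(177,199)]: print('stop',plane('wrist',p,.055))
print('bowl',[plane('wrist',p,.115) for p in [(225,155),(372,155),(298,83),(298,228)]])
for nm,a,b in [('dish',(383,259),(317,189)),('cruc',(325,247),(326,203)),('green',(194,183),(271,268))]: print(nm,tri(ray('scene',a),ray('side',b)))
print('mallet',[plane('wrist',p,.015) for p in [(60,152),(143,158)]])
for n,r in [('scene',(175,170,225,215)),('side',(230,250,310,325))]:
    f=cv2.imread(f'pics/{n}0.png');x0,y0,x1,y1=r;c=f[y0:y1,x0:x1]
    cv2.imwrite(f'pics/{n}c.png',cv2.resize(c,None,fx=400/(x1-x0),fy=400/(x1-x0),interpolation=2))
a=cv2.imread('pics/scenec.png');b=cv2.imread('pics/sidec.png');h=max(len(a),len(b))
pad=lambda i:cv2.copyMakeBorder(i,0,h-len(i),0,0,0)
cv2.imwrite('pics/lab.png',np.hstack([pad(a),pad(b)]))
E
```

```text
shelf [0.5347 0.1562 0.06  ]
shelf [0.7137 0.1481 0.06  ]
shelf [ 0.7066 -0.0881  0.06  ]
shelf [ 0.5166 -0.0817  0.06  ]
stop [0.5246 0.0852 0.055 ]
stop [ 0.5213 -0.0109  0.055 ]
bowl [array([0.5837, 0.0421, 0.115 ]), array([0.7035, 0.0433, 0.115 ]), array([0.6418, 0.0994, 0.115 ]), array([ 0.6435, -0.0201,  0.115 ])]
dish (array([ 0.5058, -0.3835,  0.0293]), np.float64(0.006146142382735906))
cruc (array([ 0.4491, -0.2213,  0.0357]), np.float64(0.006786890431281343))
green (array([0.4704, 0.3268, 0.0675]), np.float64(0.0047265616782697275))
mallet [array([0.3462, 0.0429, 0.015 ]), array([0.4692, 0.0283, 0.015 ])]
```

View pics/lab.png

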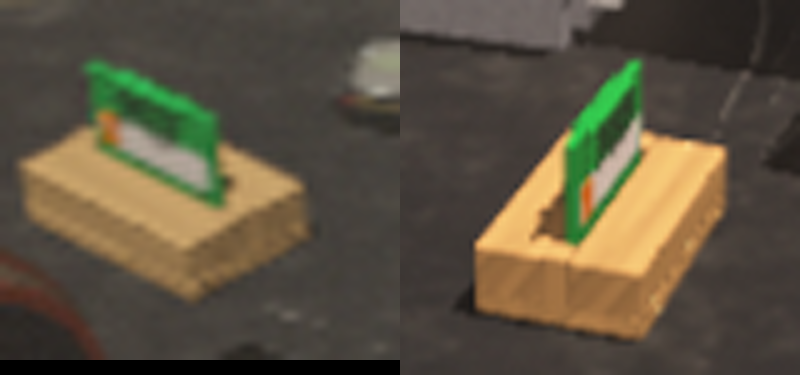

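The label's card faces the robot and its orange end is on the +y side, so it needs no flip. I'm moving to look down at the dish and crucible.

```bash
python3 -m inch '[{"offset":[0,-145,260],"twist":0},{"offset":[0,-145,260],"twist":0},{"offset":[0,-145,260],"twist":0},{"offset":[0,-145,260],"twist":0},{"offset":[0,-145,260],"twist":0},{"offset":[0,-145,260],"twist":0},{"offset":[0,-145,260],"twist":0},{"offset":[0,-145,260],"twist":0}]'
python3 - <<'E'
from h import *
f,ci=snap('wrist','w1')
print(read_state()['qvel'],ci['position'])
np.save('w1.npy',ci,allow_pickle=True)
for n,P in [('dish',(.506,-.383,.034)),('cr',(.449,-.221,.037))]: print(n,proj('wrist',P))
E
```

```text
clock: 1.15
position: [0.4806, -0.2588, 0.2312]
eef_rot: [[-0.0, 1.0, 0.002], [0.0, 0.002, -1.0], [-1.0, -0.0, -0.0]]
contact_force: [0.0, 0.5, 0.2]
width: 0.0854
[ 0.0015  0.0006  0.0001 -0.0029  0.0005 -0.0031] [ 0.4799 -0.1825  0.3739]
dish [296.0769 284.9878]
cr [245.0477 148.8549]
```

View pics/w1.png

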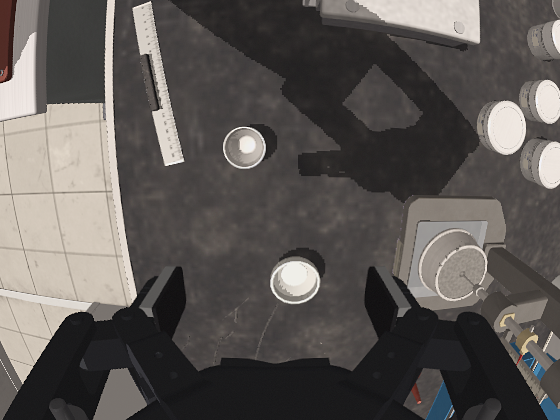

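The wrist view shows the crucible rim around (244,147) and the dish rim around (295,280). Next I fit the rim circles at known height and radius, using only the far side of each rim.

```bash
cat >> h.py <<'E'
from scipy.optimize import least_squares
def rim(f,ci,box,z,R,thr=110):
    x0,y0,x1,y1=box; g=cv2.cvtColor(f,cv2.COLOR_RGB2GRAY)[y0:y1,x0:x1]
    cs,_=cv2.findContours((g>thr).astype('uint8'),cv2.RETR_EXTERNAL,cv2.CHAIN_APPROX_NONE)
    c=cv2.convexHull(max(cs,key=cv2.contourArea))[:,0]+[x0,y0]
    P=np.array([plane('wrist',p,z,ci)[:2] for p in c])
    cam=ci['position'][:2]; m=P.mean(0); u=(m-cam)/np.linalg.norm(m-cam)
    for _ in range(5):
        Q=P[(P-m)@u>-0.1*R]
        r=least_squares(lambda q:np.hypot(*(Q-q).T)-R,m,loss='soft_l1',f_scale=.001); m=r.x
    return m,np.sqrt(np.mean(r.fun**2)),np.ptp(P,axis=0)
E
python3 - <<'E'
from h import *
ci=np.load('w1.npy',allow_pickle=True).item();f=cv2.imread('pics/w1.png')[:,:,::-1]
for t in (100,130):
  d=rim(f,ci,(262,245,330,312),.034,.030,t);c=rim(f,ci,(215,120,272,175),.037,.022,t)
  print('dish',*d,'cruc',*c)
print(delta([*d[0],.06]))
E
```

```text
dish [ 0.5044 -0.3805] 0.00027013293525524914 [0.0603 0.0641] cruc [ 0.4473 -0.22  ] 0.0003119952003679546 [0.0441 0.0433]
dish [ 0.5043 -0.3801] 0.00015234495170933745 [0.0594 0.0589] cruc [ 0.4473 -0.2198] 0.000234209152639561 [0.0441 0.0433]
[171.1285  23.5126 121.4642]
```

```bash
python3 -m inch '[{"offset":[40,12,60],"twist":0},{"offset":[80,24,121],"twist":0},{"offset":[120,24,121],"twist":0},{"offset":[165,24,121],"twist":0},{"offset":[200,24,121],"twist":0},{"offset":[213,24,121],"twist":0},{"offset":[213,24,121],"twist":0},{"offset":[213,24,121],"twist":0}]' && python3 -m inch '[{"offset":[0,0,0],"twist":0},{"offset":[0,0,0],"twist":0},{"offset":[0,0,0],"twist":0},{"offset":[0,0,0],"twist":0},{"offset":[0,0,0],"twist":0}]' 0 30
```

```text
clock: 2.2
position: [0.5055, -0.3818, 0.0204]
eef_rot: [[0.002, 1.0, 0.001], [-0.002, 0.001, -1.0], [-1.0, 0.002, 0.002]]
contact_force: [0.3, 0.0, -0.2]
width: 0.0851
clock: 2.82
position: [0.505, -0.3818, 0.0205]
eef_rot: [[0.002, 1.0, -0.0], [-0.002, -0.0, -1.0], [-1.0, 0.002, 0.002]]
contact_force: [-1.0, 0.8, 6.2]
width: 0.0579
```

```bash
python3 -m inch '[{"offset":[-30,0,0],"twist":0},{"offset":[-80,0,0],"twist":0},{"offset":[-130,0,0],"twist":0},{"offset":[-160,0,0],"twist":0},{"offset":[-160,0,0],"twist":0}]'
cat >> h.py <<'E'
def bowlfit(f,ci,m,z=.115,R=.0625,Rw=.008):
    g=cv2.GaussianBlur(cv2.cvtColor(f,cv2.COLOR_RGB2GRAY),(0,0),1).astype(float)
    m=np.array(m)
    for it in range(4):
        Q=[]
        for t in np.linspace(0,2*np.pi,90,endpoint=False):
            rr=np.arange(R-Rw,R+Rw,.0004)
            px=np.array([proj('wrist',[m[0]+r*np.cos(t),m[1]+r*np.sin(t),z],ci) for r in rr]).astype(np.float32)
            if px.min()<1 or px[:,0].max()>558 or px[:,1].max()>418: continue
            v=cv2.remap(g.astype(np.float32),px[None,:,0],px[None,:,1],1)[0]
            d=np.abs(np.gradient(v)); k=d.argmax()
            if d[k]>1.5: Q.append([m[0]+rr[k]*np.cos(t),m[1]+rr[k]*np.sin(t)])
        Q=np.array(Q)
        r=least_squares(lambda q:np.hypot(*(Q-q[:2]).T)-q[2],[*m,R],loss='cauchy',f_scale=.0007); m=r.x[:2]
    return r.x,np.median(np.abs(r.fun)),len(Q)
E
python3 - <<'E'
from h import *
ci={'fx':325.19226,'fy':325.19226,'cx':274.736,'cy':210.3777,'position':np.array([0.62412116,0.07645403,0.37303985]),'attitude':np.array([[9.99997558e-01,1.27455175e-03,-1.80554189e-03],[6.76419610e-04,-9.54257180e-01,-2.98986250e-01],[-2.10402476e-03,2.98984299e-01,-9.54255711e-01]])}
np.save('w0.npy',ci,allow_pickle=True)
f=cv2.imread('pics/wrist0.png')[:,:,::-1].copy()
b=bowlfit(f,ci,(.6436,.0397));print(b)
print(read_state()['width'],read_state()['position'],delta([b[0][0],b[0][1],.18]))
E
```

```text
clock: 3.45
position: [0.5056, -0.3826, 0.1826]
eef_rot: [[0.005, 1.0, -0.0], [-0.005, -0.0, -1.0], [-1.0, 0.005, 0.005]]
contact_force: [-0.2, -0.7, -1.3]
width: 0.0581
(array([0.6436, 0.0398, 0.0607]), np.float64(0.0006261200275681916), 90)
0.05812802493507035 [ 0.5056 -0.3826  0.1826] [   1.1114  137.9291 -422.4895]
```

```bash
python3 -m inch '[{"offset":[0,138,-421],"twist":0},{"offset":[0,138,-421],"twist":0},{"offset":[0,138,-421],"twist":0},{"offset":[0,138,-421],"twist":0},{"offset":[0,138,-421],"twist":0},{"offset":[0,138,-421],"twist":0},{"offset":[0,138,-421],"twist":0},{"offset":[0,138,-421],"twist":0}]' && python3 -m inch '[{"offset":[0,0,0],"twist":0},{"offset":[0,0,0],"twist":0},{"offset":[0,0,0],"twist":0}]'
python3 - <<'E'
from h import *
f,ci=snap('wrist','w2');g,_=snap('side','s2')
cv2.imwrite('pics/c2.png',np.hstack([cv2.resize(f[150:420,150:420],(400,400)),cv2.resize(g[100:270,160:330],(400,400),interpolation=2)])[:,:,::-1])
print(delta([.6436,.038,.0825]))
E
```

```text
clock: 4.45
position: [0.6414, 0.0445, 0.1761]
eef_rot: [[-0.003, 1.0, 0.005], [0.001, 0.005, -1.0], [-1.0, -0.003, -0.001]]
contact_force: [-0.2, -0.9, -0.7]
width: 0.0581
clock: 4.82
position: [0.6417, 0.0384, 0.1781]
eef_rot: [[-0.0, 1.0, -0.002], [-0.0, -0.002, -1.0], [-1.0, -0.0, 0.0]]
contact_force: [0.4, -0.3, -0.7]
width: 0.0576
[95.8916  1.6779  0.7498]
```

View pics/c2.png

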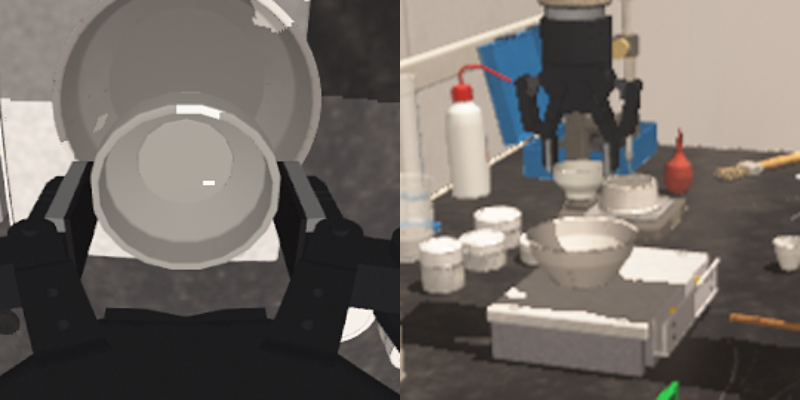

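The picture shows the dish held level at its rim, clear above the bowl. I'm lowering it.

```bash
python3 -m inch '[{"offset":[30,2,1],"twist":0},{"offset":[60,2,1],"twist":0},{"offset":[80,2,1],"twist":0},{"offset":[90,2,1],"twist":0},{"offset":[90,2,1],"twist":0},{"offset":[93,2,1],"twist":0},{"offset":[94,2,1],"twist":0},{"offset":[94,2,1],"twist":0}]'
```

```text
clock: 5.92
position: [0.6443, 0.039, 0.0848]
eef_rot: [[0.001, 1.0, 0.0], [-0.0, 0.0, -1.0], [-1.0, 0.001, 0.0]]
contact_force: [-0.4, -0.1, -0.6]
width: 0.0581
```

```bash
python3 -m inch '[{"offset":[1,0,0],"twist":0},{"offset":[2,0,0],"twist":0},{"offset":[2,0,0],"twist":0}]'; python3 -m inch '[{"offset":[0.7,0,0],"twist":0},{"offset":[0.7,0,0],"twist":0}]'
```

```text
clock: 6.3
position: [0.6441, 0.0391, 0.0826]
eef_rot: [[0.0, 1.0, 0.0], [0.0, 0.0, -1.0], [-1.0, 0.0, -0.0]]
contact_force: [-1.2, 0.5, 1.7]
width: 0.0577
clock: 6.55
position: [0.6441, 0.0391, 0.0825]
eef_rot: [[0.0, 1.0, 0.0], [0.0, 0.0, -1.0], [-1.0, 0.0, -0.0]]
contact_force: [-3.6, 0.2, 5.0]
width: 0.0581
```

The dish has touched down. I'm opening a little and rising.

```bash
python3 -m inch '[{"offset":[0,0,0],"twist":0},{"offset":[0,0,0],"twist":0},{"offset":[0,0,0],"twist":0},{"offset":[-5,0,0],"twist":0},{"offset":[-25,0,0],"twist":0},{"offset":[-60,0,0],"twist":0},{"offset":[-100,0,0],"twist":0},{"offset":[-110,0,0],"twist":0}]' 0.78
python3 - <<'E'
from h import *
print(delta([.4473,-.16,.19]))
E
```

```text
clock: 7.55
position: [0.6464, 0.0388, 0.1971]
eef_rot: [[0.008, 1.0, 0.0], [-0.001, 0.0, -1.0], [-1.0, 0.008, 0.001]]
contact_force: [0.5, -0.2, -0.0]
width: 0.0664
[   5.6189 -199.1923  198.8348]
```

Run:
```python
from h import *
f,ci=snap('wrist','w3')
g=f[100:400,150:450]; cv2.imwrite('pics/c3.png',cv2.resize(g,(450,450))[:,:,::-1])
np.save('w3.npy',ci,allow_pickle=True)
print(delta([.4473,-.2198,.19]),proj('wrist',[.6436,.0398,.096],ci))
```

```text
[   5.2772 -198.8419  258.6757] [270.868  209.1423]
```

View pics/c3.png

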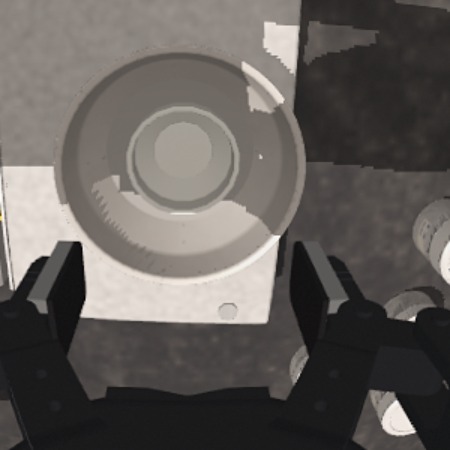

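The dish stands upright in the bowl, with its rim centred at about pixel (272,207), within 2–3 px of the predicted position. Next, the crucible.

```bash
python3 -m inch '[{"offset":[0,-199,258],"twist":0},{"offset":[0,-199,258],"twist":0},{"offset":[0,-199,258],"twist":0},{"offset":[0,-199,258],"twist":0},{"offset":[0,-199,258],"twist":0},{"offset":[0,-199,258],"twist":0},{"offset":[30,-199,258],"twist":0},{"offset":[60,-199,258],"twist":0}]' 0.9; python3 -m inch '[{"offset":[0,0,0],"twist":0},{"offset":[0,0,0],"twist":0}]'
python3 - <<'E'
from h import *
f,ci=snap('wrist','w4')
w3=cv2.imread('pics/w3.png')[:,:,::-1];c3=np.load('w3.npy',allow_pickle=True).item()
print('dish',plane('wrist',(272,206.7),.096,c3))
p=proj('wrist',[.4473,-.2198,.037]).astype(int);print(p)
print(rim(f,ci,(p[0]-45,p[1]-45,p[0]+45,p[1]+45),.037,.022,120))
print(delta([.4473,-.2198,.024]))
E
```

```text
clock: 8.6
position: [0.4452, -0.2187, 0.1306]
eef_rot: [[0.001, 1.0, -0.001], [0.0, -0.001, -1.0], [-1.0, 0.001, -0.0]]
contact_force: [0.5, 0.6, -0.7]
width: 0.077
clock: 8.85
position: [0.4456, -0.2187, 0.1322]
eef_rot: [[0.0, 1.0, 0.001], [-0.0, 0.001, -1.0], [-1.0, 0.0, 0.0]]
contact_force: [-0.1, -1.1, 0.1]
width: 0.0771
dish [0.6445 0.0418 0.096 ]
[277 213]
(array([ 0.4475, -0.2195]), np.float64(0.00011512240736664256), array([0.0434, 0.0438]))
[108.7849   1.2181   0.641 ]
```

```bash
python3 -m inch '[{"offset":[30,2,1],"twist":0},{"offset":[70,2,1],"twist":0},{"offset":[100,2,1],"twist":0},{"offset":[109,2,1],"twist":0},{"offset":[109,2,1],"twist":0},{"offset":[109,2,1],"twist":0}]' && python3 -m inch '[{"offset":[0,0,0],"twist":0},{"offset":[0,0,0],"twist":0},{"offset":[0,0,0],"twist":0},{"offset":[0,0,0],"twist":0},{"offset":[0,0,0],"twist":0}]' 0 25; python3 -m inch '[{"offset":[-30,0,0],"twist":0},{"offset":[-80,0,0],"twist":0},{"offset":[-130,0,0],"twist":0},{"offset":[-160,0,0],"twist":0},{"offset":[-160,0,0],"twist":0},{"offset":[-160,0,0],"twist":0}]'
python3 - <<'E'
from h import *
print(delta([.6442,.0408,.186]))
E
```

```text
clock: 9.65
position: [0.4484, -0.2209, 0.0244]
eef_rot: [[0.003, 1.0, 0.0], [-0.002, 0.0, -1.0], [-1.0, 0.003, 0.002]]
contact_force: [0.2, 0.9, 0.0]
width: 0.0768
clock: 10.28
position: [0.4476, -0.2205, 0.0237]
eef_rot: [[0.001, 1.0, 0.0], [-0.001, 0.0, -1.0], [-1.0, 0.001, 0.001]]
contact_force: [-0.6, 0.4, 4.9]
width: 0.0417
clock: 11.02
position: [0.4464, -0.2196, 0.1815]
eef_rot: [[-0.001, 1.0, -0.0], [0.001, -0.0, -1.0], [-1.0, -0.001, -0.001]]
contact_force: [-0.7, -0.1, -1.6]
width: 0.0415
[  -4.4821  197.7847 -260.4115]
```

```bash
python3 -m inch '[{"offset":[-4,198,-260],"twist":0},{"offset":[-4,198,-260],"twist":0},{"offset":[-4,198,-260],"twist":0},{"offset":[-4,198,-260],"twist":0},{"offset":[-4,198,-260],"twist":0},{"offset":[-4,198,-260],"twist":0},{"offset":[-4,198,-260],"twist":0},{"offset":[-4,198,-260],"twist":0}]' && python3 -m inch '[{"offset":[0,0,0],"twist":0},{"offset":[0,0,0],"twist":0}]'
python3 - <<'E'
from h import *
f,ci=snap('wrist','w5')
cv2.imwrite('pics/c5.png',cv2.resize(f[150:400,150:400],(450,450))[:,:,::-1])
print(delta([.6443,.040,.098]))
E
```

```text
clock: 12.02
position: [0.6438, 0.0387, 0.1855]
eef_rot: [[-0.002, 1.0, -0.001], [-0.0, -0.001, -1.0], [-1.0, -0.002, 0.0]]
contact_force: [-0.1, 0.0, 0.5]
width: 0.0417
clock: 12.28
position: [0.6447, 0.0389, 0.1869]
eef_rot: [[0.0, 1.0, -0.001], [-0.0, -0.001, -1.0], [-1.0, 0.0, 0.0]]
contact_force: [0.2, 0.3, -0.7]
width: 0.0413
[88.9539 -0.5659 -0.9123]
```

View pics/c5.png

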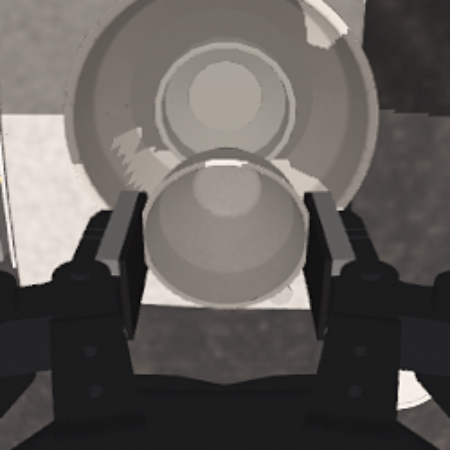

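The crucible is held upright and lined up in x with the dish. I'm lowering it, with contact expected at TCP z ≈ 0.098.

```bash
python3 -m inch '[{"offset":[30,-0.5,-1],"twist":0},{"offset":[60,-0.5,-1],"twist":0},{"offset":[78,-0.5,-1],"twist":0},{"offset":[84,-0.5,-1],"twist":0},{"offset":[86,-0.5,-1],"twist":0},{"offset":[87,-0.5,-1],"twist":0},{"offset":[87,-0.5,-1],"twist":0}]'; python3 -m inch '[{"offset":[0.7,0,0],"twist":0},{"offset":[1.4,0,0],"twist":0},{"offset":[1.4,0,0],"twist":0}]'
```

```text
clock: 13.2
position: [0.6451, 0.041, 0.1006]
eef_rot: [[0.002, 1.0, 0.0], [-0.0, 0.0, -1.0], [-1.0, 0.002, 0.0]]
contact_force: [1.0, -0.1, 0.2]
width: 0.0416
clock: 13.58
position: [0.6444, 0.041, 0.0982]
eef_rot: [[-0.0, 1.0, 0.0], [0.0, 0.0, -1.0], [-1.0, -0.0, -0.0]]
contact_force: [0.0, -0.6, 0.1]
width: 0.0416
```

```bash
python3 -m inch '[{"offset":[0.6,0,0],"twist":0},{"offset":[1.2,0,0],"twist":0},{"offset":[1.2,0,0],"twist":0}]'
```

```text
clock: 13.95
position: [0.6447, 0.041, 0.0977]
eef_rot: [[0.0, 1.0, -0.0], [-0.0, -0.0, -1.0], [-1.0, 0.0, 0.0]]
contact_force: [-2.1, -1.0, 5.8]
width: 0.0415
```

Contact came at the expected height. I'm releasing, rising, and going to look down at the slot.

```bash
python3 -m inch '[{"offset":[0,0,0],"twist":0},{"offset":[0,0,0],"twist":0},{"offset":[0,0,0],"twist":0},{"offset":[-5,0,0],"twist":0},{"offset":[-25,0,0],"twist":0},{"offset":[-60,0,0],"twist":0},{"offset":[-85,-40,20],"twist":0},{"offset":[-90,-90,40],"twist":0}]' 0.6;  python3 -m inch '[{"offset":[0,-25,0],"twist":0},{"offset":[0,-25,0],"twist":0},{"offset":[0,-25,0],"twist":0},{"offset":[0,-25,0],"twist":0}]'
python3 - <<'E'
from h import *
f,ci=snap('wrist','w6'); np.save('w6.npy',ci,allow_pickle=True)
cs=[proj('wrist',p,ci) for p in [(.525,.085,.06),(.525,-.012,.06)]];print(cs,ci['position'])
cv2.imwrite('pics/c6.png',cv2.resize(f[60:330,150:420],(594,594),interpolation=2)[:,:,::-1])
E
```

```text
clock: 14.95
position: [0.5561, 0.0003, 0.1914]
eef_rot: [[0.007, 1.0, 0.001], [-0.001, 0.001, -1.0], [-1.0, 0.007, 0.001]]
contact_force: [-0.3, -0.9, 0.6]
width: 0.0512
clock: 15.45
position: [0.5306, 0.0011, 0.1874]
eef_rot: [[0.001, 1.0, 0.0], [-0.0, 0.0, -1.0], [-1.0, 0.001, 0.0]]
contact_force: [0.5, 0.2, 0.0]
width: 0.0514
[array([268.6957, 102.5533]), array([268.9903, 215.6264])] [0.5298 0.0775 0.3301]
```

View pics/c6.png

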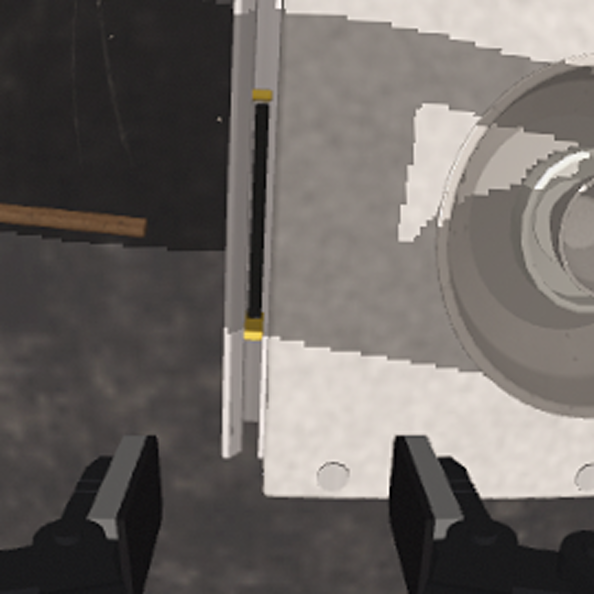

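The view shows the slot running from the upper stop near crop (262,95) to the lower one near (254,328), with the bowl, dish and crucible nested on the right. Next I measure the stops.

Run:
```python
from h import *
f=cv2.imread('pics/w6.png');ci=np.load('w6.npy',allow_pickle=True).item()
hsv=cv2.cvtColor(f,cv2.COLOR_BGR2HSV)
m=cv2.inRange(hsv,(20,120,90),(35,255,255));m[:, :240]=0;m[:,300:]=0
n,l,st,ce=cv2.connectedComponentsWithStats(m)
print(st[1:],ce[1:])
for i in range(1,n):
    if st[i,4]<15: continue
    x,y,w,h,_=st[i]
    for z in (.06,.05): print(z,'ctr',plane('wrist',ce[i],z,ci),'L/R',plane('wrist',(x,y+h/2),z,ci)[0],plane('wrist',(x+w,y+h/2),z,ci)[0],'top/bot y',plane('wrist',(x+w/2,y-.5),z,ci)[1],plane('wrist',(x+w/2,y+h-.5),z,ci)[1])
print(f[130,240:300].tolist()[20:50:1])
# black strip centreline
g=cv2.cvtColor(f,cv2.COLOR_BGR2GRAY)
for r in (115,130,145,160,175,190,200):
    row=g[r,255:285]; k=np.where(row<45)[0]+255
    print(r,k.min(),k.max(),plane('wrist',(k.mean(),r),.04,ci)[:2])
```

```text
[[265 101   9   5  38]
 [261 202   9  13  79]] [[268.7368 102.8158]
 [265.0127 209.1519]]
0.06 ctr [0.525  0.0848 0.06  ] L/R 0.5219825431730817 0.5293278998352141 top/bot y 0.0867052937801278 0.08254937586779244
0.05 ctr [0.5249 0.0851 0.05  ] L/R 0.5216920696527311 0.5293093943031073 top/bot y 0.08704526251190603 0.08273546825483835
0.06 ctr [ 0.5216 -0.0061  0.06  ] L/R 0.5180793221073837 0.5259056258781206 top/bot y 0.0008442910344940296 -0.010966158441837168
0.05 ctr [ 0.5213 -0.0092  0.05  ] L/R 0.5176443285548907 0.5257604077837597 top/bot y -0.0019948158401862925 -0.014242557109425472
[[110, 113, 120], [111, 114, 120], [112, 115, 121], [104, 107, 112], [90, 91, 96], [59, 60, 63], [21, 23, 24], [25, 26, 27], [27, 28, 28], [25, 27, 27], [20, 21, 21], [68, 69, 72], [130, 133, 139], [139, 142, 148], [138, 141, 148], [108, 111, 117], [110, 115, 121], [117, 122, 128], [124, 129, 136], [126, 131, 138], [128, 133, 139], [129, 134, 141], [130, 135, 142], [128, 134, 140], [128, 133, 140], [128, 134, 140], [128, 133, 140], [127, 132, 139], [128, 133, 140], [128, 134, 140]]
115 266 271 [0.5245 0.0744]
130 266 270 [0.524 0.061]
145 265 270 [0.5235 0.0476]
160 265 269 [0.523 0.034]
175 264 269 [0.5225 0.0202]
190 264 268 [0.522  0.0061]
200 263 267 [ 0.521  -0.0034]
```

Slot centre ≈ (0.5233, 0.0367), yaw ≈ −2.2°. Now the label.

```bash
python3 -m inch '[{"offset":[-12,-60,-264],"twist":0},{"offset":[-12,-60,-264],"twist":0},{"offset":[-12,-60,-264],"twist":0},{"offset":[-12,-60,-264],"twist":0},{"offset":[-12,-60,-264],"twist":0},{"offset":[-12,-60,-264],"twist":0},{"offset":[-12,-60,-264],"twist":0},{"offset":[-12,-60,-264],"twist":0}]' 1
python3 - <<'E'
from h import *
f,ci=snap('wrist','w7'); np.save('w7.npy',ci,allow_pickle=True)
m=cv2.inRange(cv2.cvtColor(f,cv2.COLOR_RGB2HSV),(50,120,50),(80,255,255))
n,l,st,ce=cv2.connectedComponentsWithStats(m);i=1+st[1:,4].argmax();print(st[i],ce[i])
x,y,w,h,_=st[i];c=f[y-35:y+h+35,x-55:x+w+55]
print(c.shape,y-35,x-55)
k=4;cv2.imwrite('pics/c7.png',cv2.resize(c,None,fx=k,fy=k,interpolation=2)[:,:,::-1])
E
```

```text
clock: 16.5
position: [0.4699, 0.264, 0.1988]
eef_rot: [[-0.0, 1.0, -0.001], [-0.0, -0.001, -1.0], [-1.0, -0.0, 0.0]]
contact_force: [-0.0, -0.0, -0.2]
width: 0.0853
[270  69  14  94 431] [277.8933 115.8979]
(164, 124, 3) 34 215
```

View pics/c7.png

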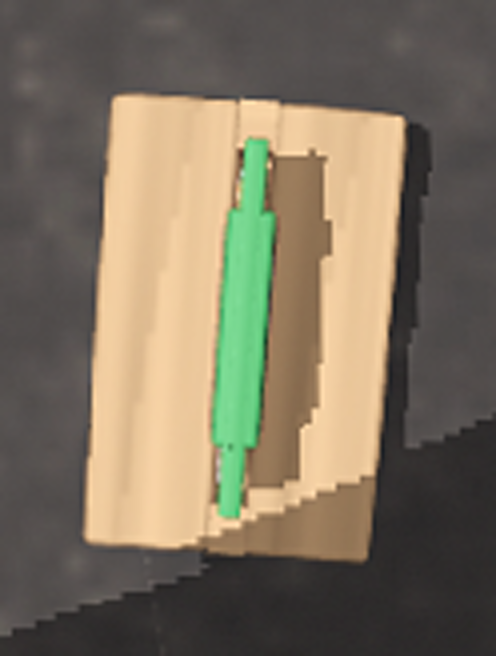

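The label stands upright in its block. The grip ridge spans crop (230,211)–(258,446) and the plate ends are near (258,140) and (230,516).

Run:
```python
from h import *
ci=np.load('w7.npy',allow_pickle=True).item()
P=lambda x,y:plane('wrist',(215-.375+x/4,34-.375+y/4),.072,ci)
c=[P(*p) for p in [(230,211),(276,211),(258,446),(213,446)]];print(np.array(c))
t=(c[0]+c[1])/2;b=(c[2]+c[3])/2;print('ctr',(t+b)/2,'len',np.linalg.norm(t-b),'yaw',np.degrees(np.arctan2(-(t-b)[0],(t-b)[1])))
t=P(257,140);b=P(230,516);print('plate',(t+b)/2,np.linalg.norm(t-b),'yaw',np.degrees(np.arctan2(-(t-b)[0],(t-b)[1])))
f=cv2.cvtColor(cv2.imread('pics/w7.png'),cv2.COLOR_BGR2HSV)
m=cv2.inRange(f,(50,120,50),(80,255,255)); ys,xs=np.where(m[:,200:350]);xs+=200
Q=np.array([plane('wrist',(np.mean(xs[ys==y]),y),.072,ci)[:2] for y in range(90,142)])
k=np.polyfit(Q[:,1],Q[:,0],1);print('fit yaw',-np.degrees(np.arctan(k[0])),'x at ctr',np.polyval(k,(t+b)[1]/2))
print(delta([.475,.327,.05]))
```

```text
[[0.4672 0.3613 0.072 ]
 [0.4766 0.3613 0.072 ]
 [0.4729 0.3124 0.072 ]
 [0.4636 0.3124 0.072 ]]
ctr [0.4701 0.3368 0.072 ] len 0.04896315675439258 yaw -4.230503371427747
plate [0.4699 0.3369 0.072 ] 0.0786539979675863 yaw -4.083924203137522
fit yaw -3.96333099955085 x at ctr 0.471347609374642
[148.8223   5.0087 -63.0802]
```

```bash
python3 -m inch '[{"offset":[0,0,-60],"twist":4},{"offset":[20,0,-73],"twist":4},{"offset":[70,0,-73],"twist":4},{"offset":[120,0,-73],"twist":4},{"offset":[145,0,-73],"twist":4},{"offset":[155,0,-73],"twist":4},{"offset":[155,0,-73],"twist":4},{"offset":[155,0,-73],"twist":4}]' && python3 -m inch '[{"offset":[0,0,0],"twist":0}]'
python3 - <<'E'
from h import *
print(delta([.4702,.3369,.044]))
E
```

```text
clock: 17.55
position: [0.4707, 0.3384, 0.0456]
eef_rot: [[0.002, 0.998, -0.07], [0.001, -0.07, -0.998], [-1.0, 0.002, -0.001]]
contact_force: [0.4, -0.2, -0.0]
width: 0.0856
clock: 17.68
position: [0.4706, 0.3385, 0.0456]
eef_rot: [[0.002, 0.998, -0.07], [0.001, -0.07, -0.998], [-1.0, 0.002, -0.001]]
contact_force: [0.7, 0.4, 0.6]
width: 0.0855
[ 1.5587 -0.2474  1.6494]
```

```bash
python3 -m inch '[{"offset":[1,0,1.5],"twist":0},{"offset":[1,0,1.5],"twist":0}]'; python3 -m inch '[{"offset":[0,0,0],"twist":0},{"offset":[0,0,0],"twist":0},{"offset":[0,0,0],"twist":0},{"offset":[0,0,0],"twist":0},{"offset":[0,0,0],"twist":0},{"offset":[0,0,0],"twist":0}]' 0 60; python3 -m inch '[{"offset":[-15,0,0],"twist":0},{"offset":[-40,0,0],"twist":0},{"offset":[-80,0,0],"twist":0},{"offset":[-110,0,0],"twist":0},{"offset":[-110,0,0],"twist":0},{"offset":[-110,0,0],"twist":0}]'
python3 - <<'E'
from h import *
g,c=snap('side','s8')
print(delta([.5233,.0367,.15]))
E
```

```text
clock: 17.92
position: [0.4694, 0.3365, 0.0433]
eef_rot: [[0.0, 0.998, -0.07], [0.0, -0.07, -0.998], [-1.0, 0.0, -0.0]]
contact_force: [-0.5, -0.1, 0.9]
width: 0.0852
clock: 18.68
position: [0.4695, 0.3366, 0.0431]
eef_rot: [[0.0, 0.998, -0.07], [0.0, -0.07, -0.998], [-1.0, 0.0, -0.0]]
contact_force: [-0.4, 0.7, 0.8]
width: 0.009
clock: 19.42
position: [0.4689, 0.3363, 0.1526]
eef_rot: [[-0.001, 0.998, -0.07], [-0.0, -0.07, -0.998], [-1.0, -0.001, 0.0]]
contact_force: [0.0, 0.1, -0.7]
width: 0.0087
[  2.0061  75.5661 294.7917]
```

```bash
python3 -m inch '[{"offset":[0,75.5,295],"twist":-1.8},{"offset":[0,75.5,295],"twist":-1.8},{"offset":[0,75.5,295],"twist":-1.8},{"offset":[0,75.5,295],"twist":-1.8},{"offset":[0,75.5,295],"twist":-1.8},{"offset":[0,75.5,295],"twist":-1.8},{"offset":[0,75.5,295],"twist":-1.8},{"offset":[0,75.5,295],"twist":-1.8}]';  python3 -m inch '[{"offset":[20,0,0],"twist":0},{"offset":[40,0,0],"twist":0},{"offset":[44,0,0],"twist":0},{"offset":[44,0,0],"twist":0}]'
python3 - <<'E'
from h import *
f,ci=snap('wrist','w9');np.save('w9.npy',ci,allow_pickle=True)
s=read_state();print(s['eef_rot'],delta([.5233,.0367,.095]))
y=lambda P:proj('wrist',P,ci)
print(y([.5233,.0367,.06]))
cv2.imwrite('pics/c9.png',np.hstack([cv2.resize(f[100:370,140:410],(600,600),interpolation=2)])[:,:,::-1])
E
```

```text
clock: 20.48
position: [0.5235, 0.0383, 0.1523]
eef_rot: [[-0.001, 0.999, -0.037], [0.0, -0.037, -0.999], [-1.0, -0.001, -0.0]]
contact_force: [-0.6, 0.0, -0.2]
width: 0.0091
clock: 20.98
position: [0.524, 0.0378, 0.1091]
eef_rot: [[-0.0, 0.999, -0.037], [0.0, -0.037, -0.999], [-1.0, -0.0, -0.0]]
contact_force: [0.3, -0.7, 0.9]
width: 0.0092
[[ 0.0007  0.9993 -0.0373]
 [-0.0001 -0.0373 -0.9993]
 [-1.      0.0007  0.    ]] [14.6014 -1.138   0.9028]
[274.6771 236.474 ]
```

View pics/c9.png

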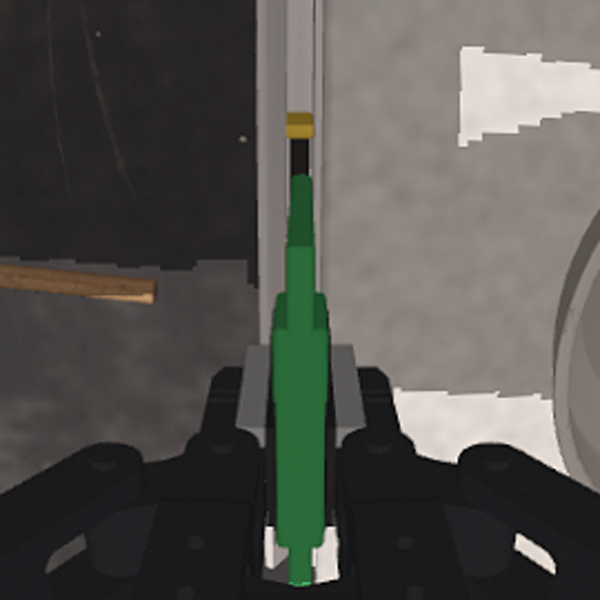

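The label's lower edge lines up with the black slot, about 0.6 mm too far +x, and the yaw matches. I'm correcting that and entering slowly.

```bash
python3 -m inch '[{"offset":[5,-1,1],"twist":0},{"offset":[10,-1,1],"twist":0},{"offset":[10,-1,1],"twist":0},{"offset":[15,-1,1],"twist":0},{"offset":[18,-1,1],"twist":0},{"offset":[21,-1,1],"twist":0},{"offset":[21,-1,1],"twist":0}]'
```

```text
clock: 21.9
position: [0.5228, 0.036, 0.0876]
eef_rot: [[-0.001, 0.999, -0.038], [0.0, -0.038, -0.999], [-1.0, -0.001, -0.0]]
contact_force: [0.4, 0.7, 0.8]
width: 0.0092
```

```bash
python3 -m inch '[{"offset":[3,0,0],"twist":0},{"offset":[6,0,0],"twist":0},{"offset":[9,0,0],"twist":0},{"offset":[11,0,0],"twist":0},{"offset":[11,0,0],"twist":0}]'; python3 -m inch '[{"offset":[1,0,0],"twist":0},{"offset":[2,0,0],"twist":0},{"offset":[3,0,0],"twist":0},{"offset":[3,0,0],"twist":0}]'
```

```text
clock: 22.52
position: [0.5229, 0.036, 0.0768]
eef_rot: [[-0.0, 0.999, -0.038], [0.0, -0.038, -0.999], [-1.0, -0.0, -0.0]]
contact_force: [-0.4, -0.1, -0.4]
width: 0.009
clock: 23.02
position: [0.523, 0.036, 0.0739]
eef_rot: [[-0.0, 0.999, -0.038], [-0.0, -0.038, -0.999], [-1.0, -0.0, 0.0]]
contact_force: [-0.1, 0.4, -0.2]
width: 0.0089
```

```bash
python3 -m inch '[{"offset":[1,0,0],"twist":0},{"offset":[2,0,0],"twist":0},{"offset":[2,0,0],"twist":0}]'; python3 -m inch '[{"offset":[1,0,0],"twist":0},{"offset":[2,0,0],"twist":0},{"offset":[2,0,0],"twist":0}]'; python3 -m inch '[{"offset":[1,0,0],"twist":0},{"offset":[2,0,0],"twist":0},{"offset":[2,0,0],"twist":0}]'
```

```text
clock: 23.4
position: [0.5232, 0.036, 0.0722]
eef_rot: [[0.0, 0.999, -0.038], [-0.0, -0.038, -0.999], [-1.0, 0.0, 0.0]]
contact_force: [-1.7, 0.6, 2.5]
width: 0.0093
clock: 23.78
position: [0.5233, 0.036, 0.0702]
eef_rot: [[0.0, 0.999, -0.038], [-0.0, -0.038, -0.999], [-1.0, 0.0, -0.0]]
contact_force: [-1.5, -0.2, 5.6]
width: 0.009
clock: 24.15
position: [0.5233, 0.036, 0.0685]
eef_rot: [[0.0, 0.999, -0.038], [-0.0, -0.038, -0.999], [-1.0, 0.0, 0.0]]
contact_force: [-2.9, -0.1, 7.4]
width: 0.0087
```

```bash
python3 -m inch '[{"offset":[1,0,0],"twist":0},{"offset":[1.5,0,0],"twist":0},{"offset":[1.5,0,0],"twist":0}]'; python3 -m inch '[{"offset":[1,0,0],"twist":0},{"offset":[1,0,0],"twist":0},{"offset":[1,0,0],"twist":0}]'; python3 -m inch '[{"offset":[0.7,0,0],"twist":0},{"offset":[0.7,0,0],"twist":0},{"offset":[0.7,0,0],"twist":0}]'
```

```text
clock: 24.52
position: [0.5234, 0.036, 0.0672]
eef_rot: [[0.0, 0.999, -0.038], [-0.0, -0.038, -0.999], [-1.0, 0.0, 0.0]]
contact_force: [-2.7, 0.0, 8.8]
width: 0.0091
clock: 24.9
position: [0.5236, 0.036, 0.0669]
eef_rot: [[0.001, 0.999, -0.038], [-0.0, -0.038, -0.999], [-1.0, 0.001, 0.0]]
contact_force: [-5.8, 0.1, 13.4]
width: 0.0091
clock: 25.28
position: [0.5237, 0.036, 0.0668]
eef_rot: [[0.001, 0.999, -0.038], [-0.0, -0.038, -0.999], [-1.0, 0.001, 0.0]]
contact_force: [-6.8, 0.2, 18.4]
width: 0.0089
```

The stop is reached: the force rose sharply at z ≈ 0.067. I'm easing the side load and checking.

```bash
python3 -m inch '[{"offset":[0,-0.6,0],"twist":0},{"offset":[0,-0.6,0],"twist":0},{"offset":[0,-0.6,0],"twist":0}]'
python3 - <<'E'
from h import *
f,_=snap('wrist','w10');g,_=snap('side','s10');h,_=snap('scene','a10')
c=lambda i,b:cv2.resize(i[b[1]:b[3],b[0]:b[2]],(400,400),interpolation=2)
cv2.imwrite('pics/c10.png',np.hstack([c(f,(170,70,470,370)),c(g,(190,150,320,280))])[:,:,::-1])
E
```

```text
clock: 25.65
position: [0.5236, 0.036, 0.0669]
eef_rot: [[0.002, 0.999, -0.038], [-0.0, -0.038, -0.999], [-1.0, 0.002, 0.0]]
contact_force: [-5.7, 0.6, 16.6]
width: 0.0089
```

View pics/c10.png

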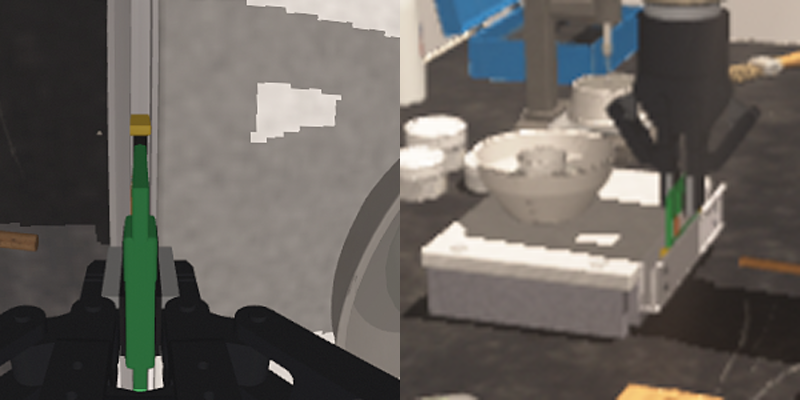

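The label sits in the slot between the stops with its card and orange patch facing outward. The bowl, dish and crucible are nested upright. The push is steady at about 17 N, so I'm handing in.

```bash
python3 -c "
from station import order,read_state
s=read_state();print(s['clock'],s['position'],s['contact_force'],s['width'])
print(order.sign_off())"
```

```text
25.8 [0.52352694 0.03594328 0.06686535] [-4.92368681 -0.19855355 16.66212099] 0.009256728501457616
the job is handed in; nothing more can be done
None
```

I stood the dish in the steel bowl, then the crucible in the dish. I then took the label holder from its block and pushed it down in the shelf slot, card facing outward. The job was handed in at 25.8 s of the 72 s allowed, with the gripper still holding the label pressed down. The hand-in gave no verdict.

- **Label:** The push force rose from 2.5 N to about 9 N over roughly 5 mm of travel, then jumped sharply at tool height 0.067 m, which is the height expected with the seat fully pressed. I held it at about 17 N down, with about 5 N of sideways force that I only partly eased. I had no direct reading of the seat itself, so "fully home" rests on the tool height and the force.
- **Porcelain:** The dish and crucible both touched down at their expected heights. The last side picture shows the set nested upright and the label between the yellow stops.
- **Mallet and stopwatch:** I never moved near or touched either one. I did not check their positions separately at the end.

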